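Offer a panel's edge over the ledge

ROBOT

A 6-joint arm with a two-finger parallel gripper is mounted at the origin on a cart in front of the work surface, level with it; the furniture and walls round the work are solid. World frame = base frame: x ahead of the robot, y to its left, z up, the work surface at z = 0. Lengths are in m, angles in rad, forces in N, time in s.
With the tool pointing down it reaches from about 0.3 to 0.875 m from the base axis. Payload 6.4 kg.
Tool frame: the origin (TCP) lies at the very end of the fingers, on their centre line; the grasp point (between the pads) lies 19 mm behind it; z points along the fingers, y is the line along which they close (so a half turn about z gives the same grasp; the last joint's range is limited). The gripper opens to 85 mm and grips with 20 to 120 N. Pads are 22 mm wide; open, the fingers measure 114 mm over their backs; the gripper's body (76 mm by 85 mm) begins 54 mm behind the grasp point. The pads swing forward as they close: fully open they stand 13 mm farther back than shut.
Start: joints at [0.896, 0.181, 1.607, -0, 1.354, -0.206], TCP at [0.26, 0.513, 0.231] pointing down, gripper open.
Joint ranges: [-2.99, 2.99], [-0.89, 2.07], [0.3, 2.58], [-1.14, 4.28], [0, 2.63], [-3.12, 3.12]. Speed limits (rad/s): [2.57, 2.57, 3.01, 3.14, 3.14, 3.14].

INTERFACE

Orientations are given as a unit quaternion [w, x, y, z].
In Python, from plant import ctrl, imaging, job gives the robot as it stands.
- The arm moves only by the tool play_rows, never from a script. Its argument "motion" is a list of rows, each an object of numbers: "dx", "dy", "dz": the shift along the world's x, y, z as a fraction of full scale; "wx", "wy", "wz": the turn, a rotation vector about the world's x, y, z as a fraction of full scale; "hand": the opening, from 0 (shut) to 1 (fully open). In form: [{"dx": .., "dy": .., "dz": .., "wx": .., "wy": .., "wz": .., "hand": ..}, ...]. A call has 1 to 12 rows; each row shifts and turns the commanded pose from where the row before left it; what a row does not reach is not made up. Full scale, the value 1, is 0.6 m for a shift and 30 degrees for a turn. A row lasts 1/12 s, in which the tool goes at most 41.7 mm and 7.16 degrees, less where a joint would pass 70% of its speed; a pose out of reach is approached as far as the arm can. A call with a number of a shift or a turn outside -1 to 1 is refused whole. A call with a gripper value outside its range is refused whole. The fingers move at their own pace and stop on an object; "grip_force" is the grip in N (left out, the last holds). Time passes only in rows, so rows that do not move let the fingers close. It gives the time, the measured TCP pose, the force, the opening and the grip force at its end, in the units of the state.
- ctrl.get_obs(): the state, without advancing time (a new reading comes with each control period).
- imaging.capture(name): name is "side" or "top" or "wrist"; returns a dict with "image" (400x640x3 uint8, red, green, blue), "fx", "fy", "cx", "cy" (pixels), "R" (3x3) and "t" (3): a world point X has camera coordinates R X + t. Camera axes: x right, y down, z forward; pixel columns grow to the right and rows downward; lengths in m; the calibration is good to about 2 mm. A picture is of the moment at which its call begins. There is no depth.
- job.job_done(): hands the job in; it is judged then, once.
The state is a dict: "time_s": time; "joint_positions": joint angles; "joint_velocities": joint speeds; "tau": joint torques, N m; "eef_pos": TCP position; "orientation": TCP orientation; "wrist_force": force on the tool from outside, world axes, zero at the start; "wrist_torque": the same for the moment, N m; "gripper_width": finger opening in m; "gripper_force": force on a finger pad.
Only numpy, scipy, OpenCV 4.12 (cv2) and the standard library are available. Lean on these libraries where they do the work, as an engineer would, in place of code of your own. Each camera call takes 0.05 s, during which the arm holds its last target. There are 200 camera calls.

TASK

Two flat front panels lie side by side in the lanes of the low plywood ledge. With the fingertips, push the panel with the round hole along its lane until about a third of its length overhangs the open end, and push the panel with the long slot the other way, fully home against the stop strip. Only slide the panels, leave them lying flat in their lanes without ever lifting them, and leave the parts standing round the ledge alone.

Things in the scene. Friction and masses are not known exactly. Their poses are not given: they have to be found in the camera images.
- ledge: fixed plywood ledge, 270 (x) x 150 (y) mm, flat top 45 mm above the bench. Origin on the bench under its centre. The -x end, towards the robot, is open; at the +x end a stop strip 10 mm thick rises 10 mm above the top. Ribs 6 mm wide, 6 mm high run along x at y = -72, 0, +72 mm: two lanes 66 mm wide, centred at y = -36 and +36 mm
- ledge_lip (a point): middle of the open end's edge, on the ledge's top surface (ledge frame -135, 0, 45 mm); axes as the ledge's
- ledge_stop (a point): middle of the stop strip's inner face, at the level of the ledge's top surface (ledge frame 125, 0, 45 mm); axes as the ledge's
- round_panel: loose bare aluminium panel, 120 mm (its x, along the lane) x 58 mm (y) x 5 mm thick, 0.09 kg, with one round hole 35 mm across in its middle. Lies flat in one of the lanes, either one, at least 50 mm from the stop strip and 60 mm from the open end. Origin: centre of its underside; -x points to the open end
- round_panel_front (a point): middle of the edge facing the open end, at the underside of the round-hole panel (panel frame -60, 0, 0 mm)
- round_panel_back (a point): middle of the edge facing the stop strip, at the underside of the round-hole panel (panel frame +60, 0, 0 mm)
- slot_panel: loose bare aluminium panel of the same size, 120 x 58 x 5 mm, 0.09 kg, with one long slot 57 x 23 mm in its middle. Lies flat in the other lane, likewise at least 50 mm from the stop strip and 60 mm from the open end. Origin: centre of its underside; -x points to the open end
- slot_panel_front (a point): middle of the edge facing the open end, at the underside of the slotted panel (panel frame -60, 0, 0 mm)
- slot_panel_back (a point): middle of the edge facing the stop strip, at the underside of the slotted panel (panel frame +60, 0, 0 mm)
- subrack: tall open metal card frame that always stands fixed on the bench left of the ledge, a hard obstacle 280 (its x) x 230 (its y) x 250 mm high; origin under its middle; its x axis points about to world -y, and its side next to the ledge is at about world y = +0.03, world x 0.55 to 0.79. Keep the gripper and arm clear
- parts_cabinet: tall blue small-parts cabinet that stands fixed at the right side of the bench, 280 mm along world x, drawer fronts with handles at about world y = -0.33, world x 0.25 to 0.53; origin under its middle. Keep the gripper and arm clear
- transformer: small transformer, 38 x 48 x 41 mm high, on the bench behind the stop strip; its origin is the centre of its underside; a bystander, leave it where it stands
- big_capacitor: upright blue cylindrical capacitor, 25 mm diameter, 43 mm high, behind the stop strip; its origin is the centre of its underside; a bystander, leave it where it stands
- flux_tin: round flat yellow tin, 44 mm diameter, 21 mm high, on the bench left of the ledge; its origin is the centre of its underside; a bystander, leave it where it stands
- terminal_block: green terminal block, 13 x 32 x 18 mm, on the bench left of the ledge; its origin is the centre of its underside; a bystander, leave it where it stands
- tape_1: small roll of dark tape, 55 mm diameter, 19 mm high, on the bench right of the ledge's stop end; its origin is the centre of its underside; a bystander, leave it where it stands
- relay: blue box-shaped relay, 13 x 29 x 28 mm high, on the bench left of the ledge; its origin is the centre of its underside; a bystander, leave it where it stands
Mind the look-alikes: they are no part of the job. Leave any green look-alike of the slot_panel alone.

How it is judged:
At the end, for the whole second after the job is handed in: The round-hole panel overhangs the open end by 28 to 52 mm (a third of its length is 40 mm), the slotted panel's back edge is within 5 mm of the stop strip; both lie flat on the ledge (within 4 mm in height and 0.06 rad), along their lanes within 0.15 rad, at rest (x of round_panel_front in the frame of ledge_lip between -0.052 and -0.028 m and x of slot_panel_back in the frame of ledge_stop between -0.005 and 0.003 m and z of round_panel in the frame of ledge_lip between -0.004 and 0.004 m and angle between each of round_panel, slot_panel's own z axis and vertical below 0.06 rad and angle between the x axis of each of round_panel, slot_panel and the x axis of ledge, either way round below 0.15 rad and linear speed of each of round_panel, slot_panel below 0.01 m/s and z of slot_panel in the frame of ledge_lip between -0.004 and 0.004 m); the robot touches nothing.
It fails at once if a panel is lifted more than 12 mm off the ledge (z of any of round_panel, slot_panel in the frame of ledge_lip above 0.012 m).
It fails at once if a bystander is moved more than 20 mm (distance of any of transformer, big_capacitor, flux_tin, terminal_block, tape_1, relay from where it was at the start of the episode above 0.02 m).
It also fails if it takes over 64 s, if anything falls off the work surface, if the arm or the gripper's body presses on something with over 40 N, if the wrist force passes 120 N, or if a joint passes its speed limit or range.

## Working session

There is one attempt and no reset: what is moved stays moved. The work goes in short steps, Python scripts to look and compute and a tool call to move; the robot and the scene stay as the last step left them, time stands still between calls to the robot, and variables do not carry over. Pictures are saved under pics/ and viewed, at most 10 in all, crops included, and the job is handed in when it is done.

Besides the shell and the picture viewer there is one more tool, called after ">>>" by a JSON object that holds its "op" and its "data", one argument or row to a line. play_rows: Moves the arm, as the interface text tells. Its arguments: {"type":"object","properties":{"motion":{"type":"array","items":{"type":"object","properties":{"dx":{"type":"number"},"dy":{"type":"number"},"dz":{"type":"number"},"wx":{"type":"number"},"wy":{"type":"number"},"wz":{"type":"number"},"hand":{"type":"number"}}}},"grip_force":{"type":"number"}},"required":["motion"]}

```bash
mkdir -p pics
cat > h.py <<'E'
import numpy as np,cv2,pickle
from plant import ctrl,imaging,job
def cap(n,f):
    c=imaging.capture(n); cv2.imwrite('pics/'+f+'.png',c['image'][:,:,::-1]); pickle.dump(c,open(f+'.pkl','wb')); return c
def ray(c,u,v,z):
    R=np.array(c['R']);t=np.array(c['t']);o=-R.T@t
    d=R.T@np.array([(u-c['cx'])/c['fx'],(v-c['cy'])/c['fy'],1]); return o+d*(z-o[2])/d[2]
E
python3 - <<'E'
from h import *
for n in('top','side'):
    c=cap(n,n+'0');print(n,c['fx'],c['cx'],c['cy'],-np.array(c['R']).T@c['t'],np.round(c['R'],2).tolist())
o=ctrl.get_obs();print(o['time_s'],o['eef_pos'],o['orientation'],o['gripper_width'])
E
```

```text
top 449.1758786475626 313.8961164215885 198.1767891389915 [ 0.45722873 -0.12533723  1.2274363 ] [[0.02, -1.0, -0.01], [-0.99, -0.01, -0.11], [0.11, 0.01, -0.99]]
side 487.3102901534478 317.59272745498976 200.6198010581893 [ 1.48651328 -0.44287441  0.72770473] [[0.31, 0.95, 0.02], [0.55, -0.16, -0.82], [-0.78, 0.26, -0.57]]
0.1 [0.25945001 0.51260016 0.23047651] [-3.47149009e-04  2.32239346e-01  9.72658350e-01 -7.06646750e-04] 0.08548950882296874
```

View pics/top0.png

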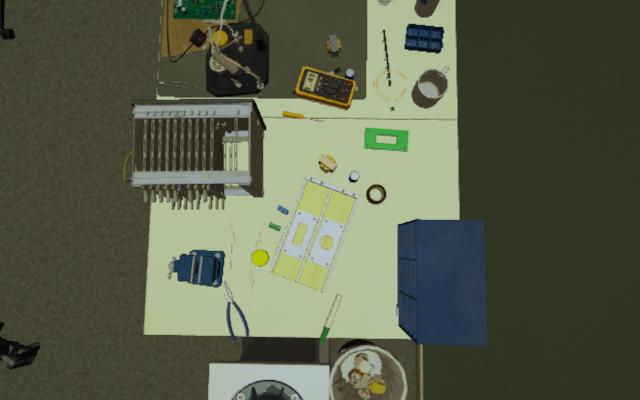

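View pics/side0.png

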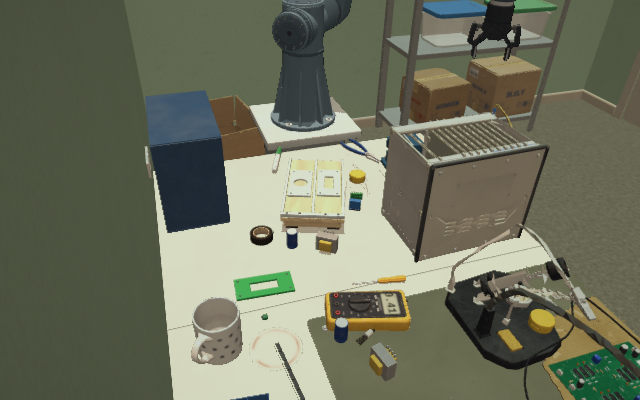

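The top view shows the ledge around (315,235), with its stop end at the upper right. The slot panel is in the left lane near (300,235) and the round-hole panel in the right lane near (326,242). I'll enlarge this area.

Run:
```python
import cv2
i=cv2.imread('pics/top0.png')[165:305,250:400]
cv2.imwrite('pics/top0c.png',cv2.resize(i,None,fx=4.2,fy=4.2,interpolation=cv2.INTER_CUBIC))
```

```text
(no output)
```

View pics/top0c.png

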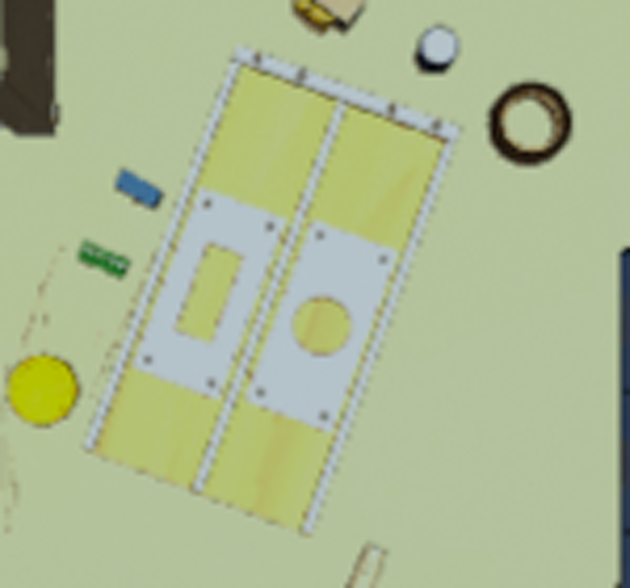

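The crop shows these points:
- **Open end:** rib ends at (90,450), (198,490) and (308,533).
- **Stop face:** about (235,66) to (447,142).
- **Round hole:** centre (322,325).
- **Slot:** centre (210,292).

```bash
cat >> h.py <<'E'
def cr(c,x,y,z): return ray(c,250+(x+.5)/4.2-.5,165+(y+.5)/4.2-.5,z)
E
python3 - <<'E'
from h import *
from scipy.optimize import least_squares
c=pickle.load(open('top0.pkl','rb'))
pts=[((90,450),(-.135,.072),.051),((198,490),(-.135,0),.051),((308,533),(-.135,-.072),.051),((341,102),(.125,0),.051),((238,50),(.135,.075),.055),((460,130),(.135,-.075),.055)]
W=np.array([cr(c,*p,z)[:2] for p,l,z in pts]);L=np.array([l for _,l,_ in pts])
def T(q,l):
    C,S=np.cos(q[2]),np.sin(q[2]);return np.asarray(l)@np.array([[C,S],[-S,C]])+q[:2]
s=least_squares(lambda q:(T(q,L)-W).ravel(),[.4,-.12,-.35]);q=s.x
np.save('q.npy',q);print('ledge',q,(s.fun*1e3).round(1))
def inv(w):
    C,S=np.cos(q[2]),np.sin(q[2]);return (w-q[:2])@np.array([[C,-S],[S,C]])
for n,p in dict(rc=(322,325),rb1=(309,221),rb2=(400,252),rf1=(245,398),rf2=(332,430),sc=(210,292),sb1=(198,188),sb2=(288,222),sf1=(132,368),sf2=(218,399),cap=(438,45),tin=(42,390),relay=(138,188),term=(104,259),tape=(530,123)).items():
    w=cr(c,*p,.05)[:2];print(n,w.round(4),(inv(w)*1e3).round(1))
E
```

```text
ledge [ 0.49315261 -0.11623256 -0.34182926] [-1.7  1.1 -2.6  0.4 -1.8  0.5  0.5 -1.5  3.6  0.6  2.  -1.1]
rc [ 0.4707 -0.1464] [-11.  -35.9]
rb1 [ 0.5353 -0.1375] [46.8 -5.9]
rb2 [ 0.5167 -0.1945] [ 48.4 -65.8]
rf1 [ 0.425  -0.0993] [-69.8  -6.9]
rf2 [ 0.4063 -0.1533] [-69.4 -64.1]
sc [ 0.4901 -0.0764] [-16.2  36.5]
sb1 [ 0.555  -0.0677] [42.  66.4]
sb2 [ 0.5345 -0.1244] [41.6  6.2]
sf1 [ 0.4424 -0.0289] [-77.1  65.2]
sf2 [ 0.4242 -0.0826] [-76.3   8.6]
cap [ 0.6476 -0.2174] [179.4 -43.6]
tin [0.428  0.0266] [-109.2  112.7]
relay [ 0.5544 -0.0301] [ 28.9 101.7]
term [ 0.5097 -0.0099] [-20.1 105.7]
tape [ 0.5989 -0.2754] [ 152.9 -114.5]
```

>>> {"op": "play_rows", "data": {
  "motion": [
    {"dx":0.0165,"dy":-0.0622,"wz":0.0203,"hand":0},
    {"dx":0.0165,"dy":-0.0622,"wz":0.0203,"hand":0},
    {"dx":0.0165,"dy":-0.0622,"wz":0.0203,"hand":0},
    {"dx":0.0165,"dy":-0.0622,"wz":0.0203,"hand":0},
    {"dx":0.0165,"dy":-0.0622,"wz":0.0203,"hand":0},
    {"dx":0.0165,"dy":-0.0622,"wz":0.0203,"hand":0},
    {"dx":0.0165,"dy":-0.0622,"wz":0.0203,"hand":0},
    {"dx":0.0165,"dy":-0.0622,"wz":0.0203,"hand":0},
    {"dx":0.0165,"dy":-0.0622,"wz":0.0203,"hand":0},
    {"dx":0.0165,"dy":-0.0622,"wz":0.0203,"hand":0},
    {"dx":0.0165,"dy":-0.0622,"wz":0.0203,"hand":0},
    {"dx":0.0165,"dy":-0.0622,"wz":0.0203,"hand":0}
  ]
}}

```text
validation failed for argument at $.mo...
```

>>> {"op": "play_rows", "data": {
  "motion": [
    {"dx":0.0165,"dy":-0.0622,"hand":0},
    {"dx":0.0165,"dy":-0.0622,"hand":0},
    {"dx":0.0165,"dy":-0.0622,"hand":0},
    {"dz":-0.06,"hand":0},
    {"dz":-0.06,"hand":0},
    {"dz":-0.06,"hand":0},
    {"hand":0},
    {"hand":0}
  ]
}}

```text
validation failed for argument at $.mo...
```

>>> {"op": "play_rows", "data": {
  "motion": [
    {"dx":0.0165,"dy":-0.0622,"dz":0.0,"wx":0.0,"wy":0.0,"wz":0.0203,"hand":0.0}
  ]
}}

```text
time_s: 0.18
eef_pos: [0.2686, 0.4785, 0.2304]
orientation: [-0.001, 0.225, 0.974, 0.001]
wrist_force: [0.7, -1.1, 1.3]
gripper_width: 0.0757
gripper_force: 0.0
```

>>> {"op": "play_rows", "data": {
  "motion": [
    {"dx":0.0165,"dy":-0.0622,"dz":0,"wx":0,"wy":0,"wz":0.0203,"hand":0},
    {"dx":0.0165,"dy":-0.0622,"dz":0,"wx":0,"wy":0,"wz":0.0203,"hand":0},
    {"dx":0.0165,"dy":-0.0622,"dz":0,"wx":0,"wy":0,"wz":0.0203,"hand":0},
    {"dx":0.0165,"dy":-0.0622,"dz":0,"wx":0,"wy":0,"wz":0.0203,"hand":0},
    {"dx":0.0165,"dy":-0.0622,"dz":0,"wx":0,"wy":0,"wz":0.0203,"hand":0},
    {"dx":0.0165,"dy":-0.0622,"dz":0,"wx":0,"wy":0,"wz":0.0203,"hand":0},
    {"dx":0.0165,"dy":-0.0622,"dz":0,"wx":0,"wy":0,"wz":0.0203,"hand":0},
    {"dx":0.0165,"dy":-0.0622,"dz":0,"wx":0,"wy":0,"wz":0.0203,"hand":0},
    {"dx":0.0165,"dy":-0.0622,"dz":0,"wx":0,"wy":0,"wz":0.0203,"hand":0},
    {"dx":0.0165,"dy":-0.0622,"dz":0,"wx":0,"wy":0,"wz":0.0203,"hand":0},
    {"dx":0.0165,"dy":-0.0622,"dz":0,"wx":0,"wy":0,"wz":0.0203,"hand":0}
  ]
}}

```text
time_s: 1.1
eef_pos: [0.3784, 0.0634, 0.2313]
orientation: [0.0, 0.169, 0.986, 0.0]
wrist_force: [0.8, -0.6, 0.3]
gripper_width: -0.0001
gripper_force: 0.0
```

>>> {"op": "play_rows", "data": {
  "motion": [
    {"dx":0.0165,"dy":-0.0622,"dz":0,"wx":0,"wy":0,"wz":0,"hand":0},
    {"dx":0.0165,"dy":-0.0622,"dz":0,"wx":0,"wy":0,"wz":0,"hand":0},
    {"dx":0.0165,"dy":-0.0622,"dz":0,"wx":0,"wy":0,"wz":0,"hand":0},
    {"dx":0,"dy":0,"dz":-0.06,"wx":0,"wy":0,"wz":0,"hand":0},
    {"dx":0,"dy":0,"dz":-0.06,"wx":0,"wy":0,"wz":0,"hand":0},
    {"dx":0,"dy":0,"dz":-0.06,"wx":0,"wy":0,"wz":0,"hand":0},
    {"dx":0,"dy":0,"dz":0,"wx":0,"wy":0,"wz":0,"hand":0},
    {"dx":0,"dy":0,"dz":0,"wx":0,"wy":0,"wz":0,"hand":0}
  ]
}}

```text
time_s: 1.77
eef_pos: [0.4065, -0.0462, 0.1221]
orientation: [-0.003, 0.17, 0.985, 0.001]
wrist_force: [0.6, -0.6, 0.9]
gripper_width: 0.0001
gripper_force: 0.0
```

>>> {"op": "play_rows", "data": {
  "motion": [
    {"dx":0,"dy":0,"dz":-0.05,"wx":0,"wy":0,"wz":0,"hand":0},
    {"dx":0,"dy":0,"dz":-0.04,"wx":0,"wy":0,"wz":0,"hand":0},
    {"dx":0,"dy":0,"dz":-0.02,"wx":0,"wy":0,"wz":0,"hand":0},
    {"dx":0,"dy":0,"dz":-0.0143,"wx":0,"wy":0,"wz":0,"hand":0},
    {"dx":0,"dy":0,"dz":0,"wx":0,"wy":0,"wz":0,"hand":0},
    {"dx":0,"dy":0,"dz":0,"wx":0,"wy":0,"wz":0,"hand":0}
  ]
}}

```text
time_s: 2.27
eef_pos: [0.4097, -0.0472, 0.0503]
orientation: [0.001, 0.17, 0.986, -0.0]
wrist_force: [0.1, -0.5, 0.2]
gripper_width: 0.0001
gripper_force: 0.0
```

Run:
```python
from h import *
c=cap('side','side1');i=c['image'][90:240,230:400,::-1]
cv2.imwrite('pics/side1c.png',cv2.resize(i,None,fx=4,fy=4,interpolation=cv2.INTER_CUBIC))
```

```text
(no output)
```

View pics/side1c.png

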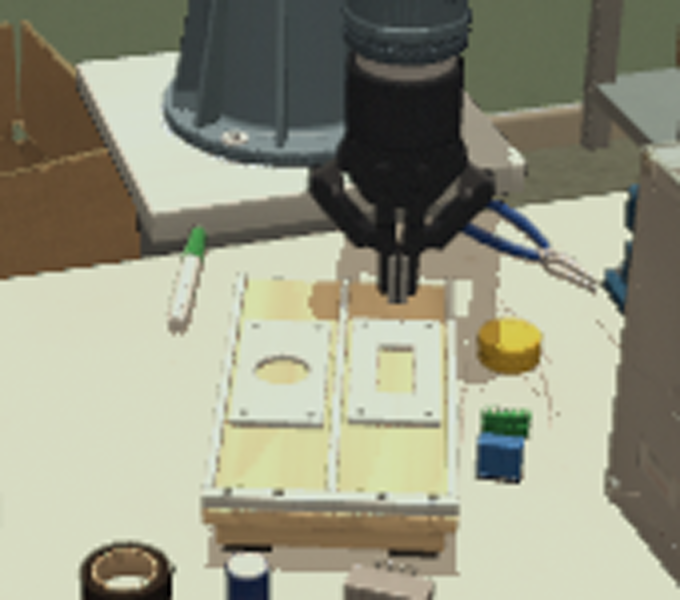

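The fingertips are at crop (398,295), inside the slot lane and just short of the slot panel's front edge. They aren't touching anything. I'll settle the arm and check the height.

>>> {"op": "play_rows", "data": {
  "motion": [
    {"dx":0,"dy":0,"dz":-0.0015,"wx":0,"wy":0,"wz":0,"hand":0},
    {"dx":0,"dy":0,"dz":0,"wx":0,"wy":0,"wz":0,"hand":0},
    {"dx":0,"dy":0,"dz":0,"wx":0,"wy":0,"wz":0,"hand":0}
  ]
}}

```text
time_s: 2.57
eef_pos: [0.4088, -0.047, 0.0485]
orientation: [0.001, 0.17, 0.985, -0.0]
wrist_force: [0.6, -1.0, 0.5]
gripper_width: 0.0002
gripper_force: 0.0
```

>>> {"op": "play_rows", "data": {
  "motion": [
    {"dx":0,"dy":0,"dz":0,"wx":0,"wy":0,"wz":0,"hand":0}
  ]
}}

```text
time_s: 2.65
eef_pos: [0.4086, -0.0469, 0.0482]
orientation: [0.0, 0.17, 0.985, -0.0]
wrist_force: [0.5, -0.0, -0.7]
gripper_width: 0.0001
gripper_force: 0.0
```

>>> {"op": "play_rows", "data": {
  "motion": [
    {"dx":0,"dy":0,"dz":-0.002,"wx":0,"wy":0,"wz":0,"hand":0},
    {"dx":0.0126,"dy":-0.0045,"dz":0,"wx":0,"wy":0,"wz":0,"hand":0},
    {"dx":0.0126,"dy":-0.0045,"dz":0,"wx":0,"wy":0,"wz":0,"hand":0},
    {"dx":0.0126,"dy":-0.0045,"dz":0,"wx":0,"wy":0,"wz":0,"hand":0},
    {"dx":0,"dy":0,"dz":0,"wx":0,"wy":0,"wz":0,"hand":0}
  ]
}}

```text
time_s: 3.07
eef_pos: [0.4332, -0.056, 0.0471]
orientation: [0.001, 0.17, 0.985, -0.0]
wrist_force: [1.0, -0.1, -0.2]
gripper_width: 0.0002
gripper_force: 0.0
```

>>> {"op": "play_rows", "data": {
  "motion": [
    {"dx":0.0126,"dy":-0.0045,"dz":0,"wx":0,"wy":0,"wz":0,"hand":0},
    {"dx":0.0126,"dy":-0.0045,"dz":0,"wx":0,"wy":0,"wz":0,"hand":0},
    {"dx":0.0126,"dy":-0.0045,"dz":0,"wx":0,"wy":0,"wz":0,"hand":0},
    {"dx":0.0126,"dy":-0.0045,"dz":0,"wx":0,"wy":0,"wz":0,"hand":0},
    {"dx":0.0126,"dy":-0.0045,"dz":0,"wx":0,"wy":0,"wz":0,"hand":0},
    {"dx":0.0126,"dy":-0.0045,"dz":0,"wx":0,"wy":0,"wz":0,"hand":0},
    {"dx":0.0126,"dy":-0.0045,"dz":0,"wx":0,"wy":0,"wz":0,"hand":0},
    {"dx":0.006,"dy":-0.0021,"dz":0,"wx":0,"wy":0,"wz":0,"hand":0},
    {"dx":0,"dy":0,"dz":0,"wx":0,"wy":0,"wz":0,"hand":0},
    {"dx":0,"dy":0,"dz":0,"wx":0,"wy":0,"wz":0,"hand":0}
  ]
}}

```text
time_s: 3.9
eef_pos: [0.4876, -0.0751, 0.0465]
orientation: [-0.0, 0.17, 0.985, 0.0]
wrist_force: [-0.0, 0.5, 0.2]
gripper_width: 0.0003
gripper_force: 0.0
```

Run:
```python
from h import *
c=cap('side','side2');i=c['image'][90:240,230:400,::-1]
cv2.imwrite('pics/side2c.png',cv2.resize(i,None,fx=4,fy=4,interpolation=cv2.INTER_CUBIC))
```

```text
(no output)
```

View pics/side2c.png

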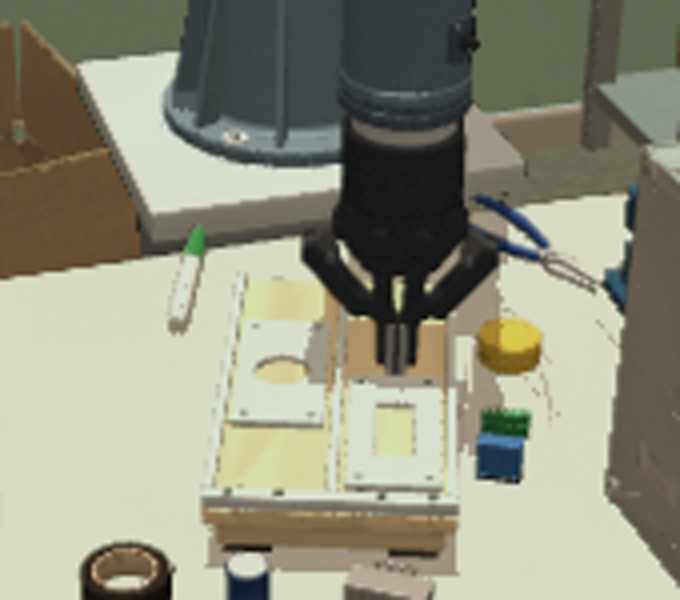

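The slot panel is sliding flat. Its back edge, at crop row 487, is nearly at the stop strip at row 495. I'll push on gently until I feel contact.

>>> {"op": "play_rows", "data": {
  "motion": [
    {"dx":0.008,"dy":-0.0028,"dz":0,"wx":0,"wy":0,"wz":0,"hand":0},
    {"dx":0.006,"dy":-0.0021,"dz":0,"wx":0,"wy":0,"wz":0,"hand":0},
    {"dx":0,"dy":0,"dz":0,"wx":0,"wy":0,"wz":0,"hand":0},
    {"dx":0,"dy":0,"dz":0,"wx":0,"wy":0,"wz":0,"hand":0}
  ]
}}

```text
time_s: 4.28
eef_pos: [0.4962, -0.0782, 0.0467]
orientation: [0.0, 0.17, 0.985, -0.0]
wrist_force: [-0.2, -0.8, -0.6]
gripper_width: -0.0002
gripper_force: 0.0
```

>>> {"op": "play_rows", "data": {
  "motion": [
    {"dx":0.003,"dy":-0.001,"dz":0,"wx":0,"wy":0,"wz":0,"hand":0},
    {"dx":0,"dy":0,"dz":0,"wx":0,"wy":0,"wz":0,"hand":0},
    {"dx":0,"dy":0,"dz":0,"wx":0,"wy":0,"wz":0,"hand":0}
  ]
}}

```text
time_s: 4.53
eef_pos: [0.4977, -0.0786, 0.0466]
orientation: [0.0, 0.17, 0.985, -0.0]
wrist_force: [-0.3, -0.1, 0.5]
gripper_width: 0.0002
gripper_force: 0.0
```

>>> {"op": "play_rows", "data": {
  "motion": [
    {"dx":0.003,"dy":-0.001,"dz":0,"wx":0,"wy":0,"wz":0,"hand":0},
    {"dx":0,"dy":0,"dz":0,"wx":0,"wy":0,"wz":0,"hand":0},
    {"dx":0,"dy":0,"dz":0,"wx":0,"wy":0,"wz":0,"hand":0}
  ]
}}

```text
time_s: 4.78
eef_pos: [0.4996, -0.0793, 0.0466]
orientation: [0.0, 0.17, 0.985, -0.0]
wrist_force: [0.6, -0.1, 0.3]
gripper_width: -0.0001
gripper_force: 0.0
```

>>> {"op": "play_rows", "data": {
  "motion": [
    {"dx":0.003,"dy":-0.001,"dz":0,"wx":0,"wy":0,"wz":0,"hand":0},
    {"dx":0,"dy":0,"dz":0,"wx":0,"wy":0,"wz":0,"hand":0},
    {"dx":0,"dy":0,"dz":0,"wx":0,"wy":0,"wz":0,"hand":0}
  ]
}}

```text
time_s: 5.03
eef_pos: [0.5015, -0.0799, 0.0466]
orientation: [0.0, 0.17, 0.985, -0.0]
wrist_force: [0.6, 0.1, -0.3]
gripper_width: -0.0001
gripper_force: 0.0
```

>>> {"op": "play_rows", "data": {
  "motion": [
    {"dx":0.004,"dy":-0.0014,"dz":0,"wx":0,"wy":0,"wz":0,"hand":0},
    {"dx":0,"dy":0,"dz":0,"wx":0,"wy":0,"wz":0,"hand":0},
    {"dx":0,"dy":0,"dz":0,"wx":0,"wy":0,"wz":0,"hand":0}
  ]
}}

```text
time_s: 5.28
eef_pos: [0.5023, -0.0801, 0.0462]
orientation: [-0.002, 0.17, 0.985, 0.0]
wrist_force: [-5.1, 2.0, 3.6]
gripper_width: -0.0
gripper_force: 2.7
```

Run:
```python
from h import *
c=cap('side','side3');i=c['image'][160:225,275:355,::-1]
cv2.imwrite('pics/side3c.png',cv2.resize(i,None,fx=8,fy=8,interpolation=cv2.INTER_CUBIC))
```

```text
(no output)
```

View pics/side3c.png

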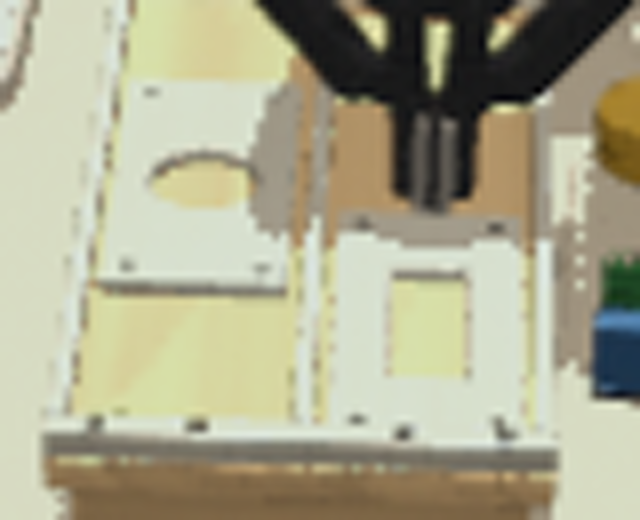

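The 5 N contact force and the picture both show the slot panel home: its back edge is hidden against the strip at row 430. Next I'll back off, lift and move behind the round panel.

>>> {"op": "play_rows", "data": {
  "motion": [
    {"dx":-0.0157,"dy":0.0056,"dz":0,"wx":0,"wy":0,"wz":0,"hand":0},
    {"dx":-0.0157,"dy":0.0056,"dz":0,"wx":0,"wy":0,"wz":0,"hand":0},
    {"dx":0,"dy":0,"dz":0.025,"wx":0,"wy":0,"wz":0,"hand":0},
    {"dx":0,"dy":0,"dz":0.05,"wx":0,"wy":0,"wz":0,"hand":0},
    {"dx":0,"dy":0,"dz":0.05,"wx":0,"wy":0,"wz":0,"hand":0},
    {"dx":0.0293,"dy":-0.0428,"dz":0,"wx":0,"wy":0,"wz":0,"hand":0},
    {"dx":0.0293,"dy":-0.0428,"dz":0,"wx":0,"wy":0,"wz":0,"hand":0},
    {"dx":0.0293,"dy":-0.0428,"dz":0,"wx":0,"wy":0,"wz":0,"hand":0},
    {"dx":0.0293,"dy":-0.0428,"dz":0,"wx":0,"wy":0,"wz":0,"hand":0},
    {"dx":0,"dy":0,"dz":0,"wx":0,"wy":0,"wz":0,"hand":0},
    {"dx":0,"dy":0,"dz":0,"wx":0,"wy":0,"wz":0,"hand":0},
    {"dx":0,"dy":0,"dz":0,"wx":0,"wy":0,"wz":0,"hand":0}
  ]
}}

```text
time_s: 6.33
eef_pos: [0.5541, -0.176, 0.121]
orientation: [-0.001, 0.17, 0.985, 0.0]
wrist_force: [0.4, 0.7, -0.5]
gripper_width: -0.0002
gripper_force: 0.0
```

>>> {"op": "play_rows", "data": {
  "motion": [
    {"dx":0,"dy":0,"dz":-0.05,"wx":0,"wy":0,"wz":0,"hand":0},
    {"dx":0,"dy":0,"dz":-0.04,"wx":0,"wy":0,"wz":0,"hand":0},
    {"dx":0,"dy":0,"dz":-0.02,"wx":0,"wy":0,"wz":0,"hand":0},
    {"dx":0,"dy":0,"dz":-0.0125,"wx":0,"wy":0,"wz":0,"hand":0},
    {"dx":0,"dy":0,"dz":0,"wx":0,"wy":0,"wz":0,"hand":0},
    {"dx":0,"dy":0,"dz":0,"wx":0,"wy":0,"wz":0,"hand":0},
    {"dx":0,"dy":0,"dz":0,"wx":0,"wy":0,"wz":0,"hand":0},
    {"dx":0,"dy":0,"dz":0,"wx":0,"wy":0,"wz":0,"hand":0},
    {"dx":0,"dy":0,"dz":0,"wx":0,"wy":0,"wz":0,"hand":0}
  ]
}}

```text
time_s: 7.08
eef_pos: [0.5559, -0.177, 0.0493]
orientation: [0.001, 0.17, 0.985, -0.0]
wrist_force: [0.7, -0.7, 0.7]
gripper_width: 0.0
gripper_force: 0.0
```

>>> {"op": "play_rows", "data": {
  "motion": [
    {"dx":0,"dy":0,"dz":-0.003,"wx":0,"wy":0,"wz":0,"hand":0},
    {"dx":-0.0072,"dy":0.0026,"dz":0,"wx":0,"wy":0,"wz":0,"hand":0},
    {"dx":-0.0072,"dy":0.0026,"dz":0,"wx":0,"wy":0,"wz":0,"hand":0},
    {"dx":0,"dy":0,"dz":0,"wx":0,"wy":0,"wz":0,"hand":0},
    {"dx":0,"dy":0,"dz":0,"wx":0,"wy":0,"wz":0,"hand":0}
  ]
}}

```text
time_s: 7.5
eef_pos: [0.5461, -0.1733, 0.0462]
orientation: [-0.0, 0.17, 0.985, 0.0]
wrist_force: [0.3, 0.1, 0.1]
gripper_width: 0.0001
gripper_force: 0.0
```

>>> {"op": "play_rows", "data": {
  "motion": [
    {"dx":-0.0144,"dy":0.0051,"dz":0,"wx":0,"wy":0,"wz":0,"hand":0},
    {"dx":-0.0144,"dy":0.0051,"dz":0,"wx":0,"wy":0,"wz":0,"hand":0},
    {"dx":-0.0144,"dy":0.0051,"dz":0,"wx":0,"wy":0,"wz":0,"hand":0},
    {"dx":-0.0144,"dy":0.0051,"dz":0,"wx":0,"wy":0,"wz":0,"hand":0},
    {"dx":-0.0144,"dy":0.0051,"dz":0,"wx":0,"wy":0,"wz":0,"hand":0},
    {"dx":-0.0144,"dy":0.0051,"dz":0,"wx":0,"wy":0,"wz":0,"hand":0},
    {"dx":-0.0144,"dy":0.0051,"dz":0,"wx":0,"wy":0,"wz":0,"hand":0},
    {"dx":-0.0144,"dy":0.0051,"dz":0,"wx":0,"wy":0,"wz":0,"hand":0},
    {"dx":-0.0144,"dy":0.0051,"dz":0,"wx":0,"wy":0,"wz":0,"hand":0},
    {"dx":-0.0144,"dy":0.0051,"dz":0,"wx":0,"wy":0,"wz":0,"hand":0},
    {"dx":-0.0096,"dy":0.0034,"dz":0,"wx":0,"wy":0,"wz":0,"hand":0},
    {"dx":0,"dy":0,"dz":0,"wx":0,"wy":0,"wz":0,"hand":0}
  ]
}}

```text
time_s: 8.5
eef_pos: [0.4526, -0.14, 0.0459]
orientation: [-0.001, 0.17, 0.985, 0.0]
wrist_force: [-0.3, 0.5, 0.1]
gripper_width: 0.0001
gripper_force: 0.0
```

>>> {"op": "play_rows", "data": {
  "motion": [
    {"dx":0,"dy":0,"dz":0,"wx":0,"wy":0,"wz":0,"hand":0},
    {"dx":0,"dy":0,"dz":0,"wx":0,"wy":0,"wz":0,"hand":0}
  ]
}}

```text
time_s: 8.67
eef_pos: [0.4543, -0.1409, 0.0462]
orientation: [-0.0, 0.17, 0.985, 0.0]
wrist_force: [0.5, 0.0, 0.1]
gripper_width: -0.0001
gripper_force: 0.0
```

>>> {"op": "play_rows", "data": {
  "motion": [
    {"dx":-0.0077,"dy":0.0027,"dz":0,"wx":0,"wy":0,"wz":0,"hand":0},
    {"dx":-0.0077,"dy":0.0027,"dz":0,"wx":0,"wy":0,"wz":0,"hand":0},
    {"dx":-0.0076,"dy":0.0027,"dz":0,"wx":0,"wy":0,"wz":0,"hand":0},
    {"dx":0,"dy":0,"dz":0,"wx":0,"wy":0,"wz":0,"hand":0},
    {"dx":0,"dy":0,"dz":0,"wx":0,"wy":0,"wz":0,"hand":0}
  ]
}}

```text
time_s: 9.08
eef_pos: [0.44, -0.1357, 0.0462]
orientation: [-0.0, 0.17, 0.985, 0.0]
wrist_force: [0.4, 0.8, 0.3]
gripper_width: 0.0002
gripper_force: 0.0
```

>>> {"op": "play_rows", "data": {
  "motion": [
    {"dx":0.0314,"dy":-0.0112,"dz":0,"wx":0,"wy":0,"wz":0,"hand":0},
    {"dx":0,"dy":0,"dz":0.04,"wx":0,"wy":0,"wz":0,"hand":0},
    {"dx":0,"dy":0,"dz":0.06,"wx":0,"wy":0,"wz":0,"hand":0},
    {"dx":0.06,"dy":0,"dz":0.06,"wx":0,"wy":0,"wz":0,"hand":0},
    {"dx":0.05,"dy":-0.02,"dz":0.03,"wx":0,"wy":0,"wz":0,"hand":0},
    {"dx":0.05,"dy":-0.02,"dz":0,"wx":0,"wy":0,"wz":0,"hand":0},
    {"dx":0.05,"dy":-0.02,"dz":0,"wx":0,"wy":0,"wz":0,"hand":0},
    {"dx":0,"dy":0,"dz":0,"wx":0,"wy":0,"wz":0,"hand":0},
    {"dx":0,"dy":0,"dz":0,"wx":0,"wy":0,"wz":0,"hand":0}
  ]
}}

```text
time_s: 9.83
eef_pos: [0.5793, -0.179, 0.1527]
orientation: [-0.001, 0.17, 0.985, 0.0]
wrist_force: [-0.3, -0.1, -0.2]
gripper_width: -0.0003
gripper_force: 0.0
```

Run:
```python
from h import *
c=cap('top','top4');i=c['image'][165:305,250:400,::-1]
cv2.imwrite('pics/top4c.png',cv2.resize(i,None,fx=4.2,fy=4.2,interpolation=cv2.INTER_CUBIC))
c=cap('side','side4');i=c['image'][150:240,270:370,::-1]
cv2.imwrite('pics/side4c.png',cv2.resize(i,None,fx=6,fy=6,interpolation=cv2.INTER_CUBIC))
```

```text
(no output)
```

View pics/top4c.png

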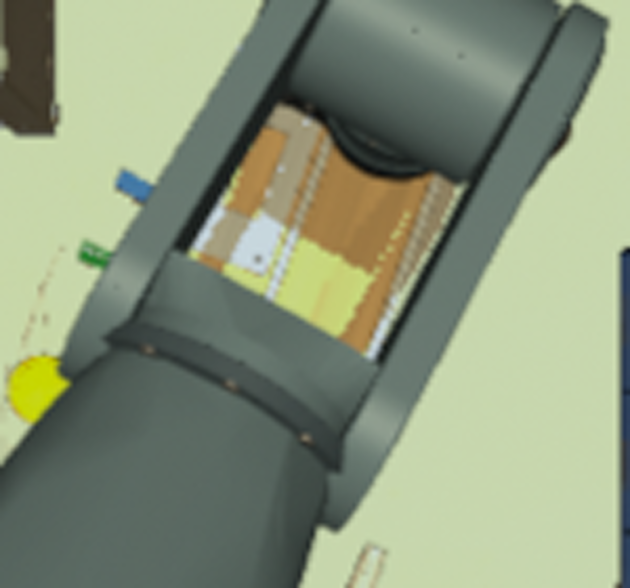

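View pics/side4c.png

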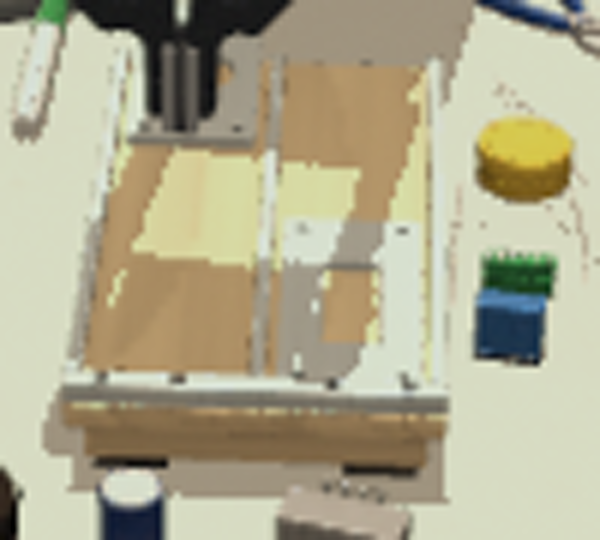

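The slot panel is still home. The round panel's back edge runs from about (128,134) to (254,141) in the side crop. The slot panel's front edge, at (286,219) to (420,221), serves as a reference with known x = +5 mm.

Run:
```python
from h import *
c=pickle.load(open('side4.pkl','rb'));q=np.load('q.npy');C,S=np.cos(q[2]),np.sin(q[2])
for n,p in dict(rb1=(130,134),rb2=(253,142),sf1=(286,219),sf2=(422,222),stopL=(65,376),stopR=(448,388),lipR=(438,63)).items():
    z=.055 if 'st' in n else .051 if 'lip' in n else .05
    w=ray(c,270+(p[0]+.5)/6-.5,150+(p[1]+.5)/6-.5,z)[:2]-q[:2]; print(n,(w@np.array([[C,-S],[S,C]])*1e3).round(1))
```

```text
rb1 [-63.7 -62.8]
rb2 [-60.  -8.]
sf1 [1.8 8.4]
sf2 [ 1.  66.2]
stopL [126.4 -74.5]
stopR [126.7  74.8]
lipR [-132.9   75. ]
```

>>> {"op": "play_rows", "data": {
  "motion": [
    {"dx":0,"dy":0,"dz":0.06,"wx":0,"wy":0,"wz":0,"hand":0},
    {"dx":0,"dy":0,"dz":0.06,"wx":0,"wy":0,"wz":0,"hand":0},
    {"dx":0,"dy":0,"dz":0.06,"wx":0,"wy":0,"wz":0,"hand":0},
    {"dx":-0.06,"dy":0,"dz":0,"wx":0,"wy":0,"wz":0,"hand":0},
    {"dx":-0.06,"dy":0,"dz":0,"wx":0,"wy":0,"wz":0,"hand":0},
    {"dx":-0.06,"dy":0,"dz":0,"wx":0,"wy":0,"wz":0,"hand":0},
    {"dx":-0.06,"dy":0,"dz":0,"wx":0,"wy":0,"wz":0,"hand":0},
    {"dx":-0.06,"dy":0,"dz":0,"wx":0,"wy":0,"wz":0,"hand":0},
    {"dx":-0.03,"dy":0.05,"dz":0,"wx":0,"wy":0,"wz":0,"hand":0},
    {"dx":0,"dy":0.06,"dz":0,"wx":0,"wy":0,"wz":0,"hand":0}
  ]
}}

```text
time_s: 10.77
eef_pos: [0.3769, -0.1129, 0.261]
orientation: [-0.001, 0.173, 0.985, -0.0]
wrist_force: [0.6, -0.3, 0.3]
gripper_width: -0.0001
gripper_force: 0.0
```

>>> {"op": "play_rows", "data": {
  "motion": [
    {"dx":0,"dy":0.06,"dz":0,"wx":0,"wy":0,"wz":0,"hand":0},
    {"dx":0,"dy":0.06,"dz":0,"wx":0,"wy":0,"wz":0,"hand":0},
    {"dx":0,"dy":0.06,"dz":0,"wx":0,"wy":0,"wz":0,"hand":0},
    {"dx":0,"dy":0.06,"dz":0,"wx":0,"wy":0,"wz":0,"hand":0},
    {"dx":0,"dy":0.06,"dz":0,"wx":0,"wy":0,"wz":0,"hand":0},
    {"dx":0,"dy":0.06,"dz":0,"wx":0,"wy":0,"wz":0,"hand":0},
    {"dx":0,"dy":0.06,"dz":0,"wx":0,"wy":0,"wz":0,"hand":0},
    {"dx":0,"dy":0.06,"dz":0,"wx":0,"wy":0,"wz":0,"hand":0},
    {"dx":0,"dy":0.06,"dz":0,"wx":0,"wy":0,"wz":0,"hand":0},
    {"dx":0,"dy":0,"dz":0,"wx":0,"wy":0,"wz":0,"hand":0}
  ]
}}

```text
time_s: 11.6
eef_pos: [0.3785, 0.2161, 0.2616]
orientation: [-0.0, 0.167, 0.986, 0.001]
wrist_force: [-1.4, -0.9, -0.3]
gripper_width: -0.0
gripper_force: 0.0
```

Run:
```python
from h import *
c=cap('top','top5');i=c['image'][165:305,250:400,::-1]
cv2.imwrite('pics/top5c.png',cv2.resize(i,None,fx=4.2,fy=4.2,interpolation=cv2.INTER_CUBIC))
```

```text
(no output)
```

View pics/top5c.png

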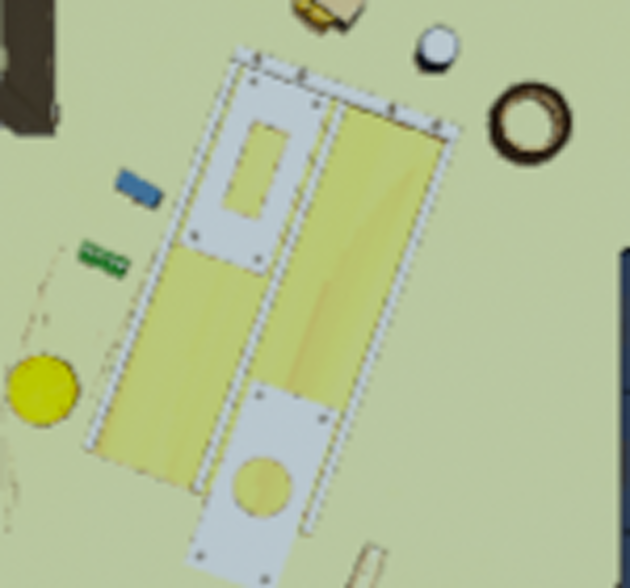

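The round hole's centre is now at (262,487), about 107 mm along the lane, which gives roughly 42 mm of overhang. The slot centre at (257,169) puts that panel home at x ≈ 65 mm. Both panels lie flat, no bystander has moved, and the arm is clear.

```bash
python3 -c "
from plant import job
print(job.job_done())"
```

```text
the job is handed in; nothing more can be done
None
```

I handed the job in without seeing the verdict: the round-hole panel overhangs the open end by about 42 mm, the slotted panel is home against the stop strip, and no bystander was moved.

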